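Load three brass beads from the findings carousel into the soldering brick

TASK

Turn the two-tier carousel, which has a bar knob on top, until the middle of the bay with the three brass beads stands at the brass pointer, and leave it so. Then take the beads out one at a time and drop one into each of the three pockets of the soldering brick, without letting a bead fall onto the bench; leave the hammer, the jar and the steel bench block where they are.

Things in the scene. Friction and masses are not known exactly. Their poses are not given: they have to be found in the camera images.
- carousel_foot: Fixed steel foot under the carousel, a disc 210 mm across; origin at its centre on the bench, on the axis, z up. A brass pointer 14 mm wide runs out under the tray along the foot's -x axis to 181 mm, towards the middle of the bench. At the start the knob's x axis is turned 0.5 to 1.3 rad counter-clockwise (from above) from the foot's x axis: turn it clockwise until the two agree.
- carousel_knob (a point): Grip point of the black bar knob on the carousel's axis, 169 mm above the bench. The bar is 60 mm long (point's x), 14 mm thick (y), and reaches 12 mm above and 22 mm below this point; under it a 36 mm collar, then the tier. The point turns with the carousel; its -x axis points to the bead bay's middle. Friction 0.06 N m, no detents; a jerk or over 1.5 rad/s may throw beads out.
- bead1_center (a point): Centre of a loose brass bead, a ball 28 mm across, 28 to 56 g; the three are alike, any may go in any pocket. It starts 0.43 rad clockwise (seen from above) from the bay's middle, 130 mm from the axis, 54 mm above the bench, on a square aluminium cup 26 mm wide and 20 mm high, sunk 5 mm into its mouth. Neighbours are 55 mm apart. Axes mean nothing.
- bead2_center (a point): Centre of a loose brass bead, a ball 28 mm across, 28 to 56 g; the three are alike, any may go in any pocket. It starts in the bay's middle, 130 mm from the axis, 54 mm above the bench, on a square aluminium cup 26 mm wide and 20 mm high, sunk 5 mm into its mouth. Neighbours are 55 mm apart. Axes mean nothing.
- bead3_center (a point): Centre of a loose brass bead, a ball 28 mm across, 28 to 56 g; the three are alike, any may go in any pocket. It starts 0.43 rad counter-clockwise (seen from above) from the bay's middle, 130 mm from the axis, 54 mm above the bench, on a square aluminium cup 26 mm wide and 20 mm high, sunk 5 mm into its mouth. Neighbours are 55 mm apart. Axes mean nothing.
- pocket1 (a point): Centre of the mouth of a pocket (at the -x end) in the top face, 36 mm above the bench, of the fixed pale soldering brick, 160 mm long (point's x), 66 mm wide (y). The three pockets lie in a row along x, 50 mm apart, each 31 mm across, 16 mm deep, flat-bottomed. A bead resting in it has its centre 2 mm below the top face.
- pocket2 (a point): Centre of the mouth of a pocket (the middle one) in the top face, 36 mm above the bench, of the fixed pale soldering brick, 160 mm long (point's x), 66 mm wide (y). The three pockets lie in a row along x, 50 mm apart, each 31 mm across, 16 mm deep, flat-bottomed. A bead resting in it has its centre 2 mm below the top face.
- pocket3 (a point): Centre of the mouth of a pocket (at the +x end) in the top face, 36 mm above the bench, of the fixed pale soldering brick, 160 mm long (point's x), 66 mm wide (y). The three pockets lie in a row along x, 50 mm apart, each 31 mm across, 16 mm deep, flat-bottomed. A bead resting in it has its centre 2 mm below the top face.
- bench_block: Bystander, leave alone: steel bench block 55 x 55 x 18 mm, origin under its centre.
- flux_jar: Bystander, leave alone: amber glass jar 52 mm across, 65 mm high, origin under its centre.
- hammer: Bystander, leave alone: small hammer 220 mm long lying on the bench.
- upper_tier (a point): Middle of the upper tier's top, on the axis, 135 mm above the bench. The tier is a wooden disc 224 mm across, 24 mm thick, that turns with the carousel; small fixed studs stand 10 mm up near its rim. Seen from above the rim is 18 mm inside the bead centres, its underside 57 mm above them: reach a bead with the gripper leaning 30 to 45 degrees, fingers pointing down and in to the axis.
- bead_bay (a point): Middle of the bead bay, on the floor of the lower tray, 130 mm from the axis and 25 mm above the bench; same axes as the knob. The grey tray is a disc 300 mm across with dividers 18 mm high, 0.85 rad either side of the bay's middle. The other bays hold fixed steel blanks, rings and square brass bars.
Things that resemble listed ones, but are neither listed nor needed, are in the scene too. Leave any black or orange look-alike of the part that bears bead1_center alone.

How it is judged:
On the way, in this order (a step that is already met when the one before it is completed fails the run):
1. the bead bay is turned to the pointer (within 0.2 rad, about 11 degrees) (x of bead_bay in the frame of carousel_foot below 0 m and y of bead_bay in the frame of carousel_foot between -0.026 and 0.026 m), for 0.2 s.
2. a first bead lies in a pocket of the brick ((((horizontal distance between bead1_center and pocket1 below 0.004 m and z of bead1_center in the frame of pocket1 between -0.006 and 0.002 m) or (horizontal distance between bead2_center and pocket1 below 0.004 m and z of bead2_center in the frame of pocket1 between -0.006 and 0.002 m) or (horizontal distance between bead3_center and pocket1 below 0.004 m and z of bead3_center in the frame of pocket1 between -0.006 and 0.002 m)) or ((horizontal distance between bead1_center and pocket2 below 0.004 m and z of bead1_center in the frame of pocket2 between -0.006 and 0.002 m) or (horizontal distance between bead2_center and pocket2 below 0.004 m and z of bead2_center in the frame of pocket2 between -0.006 and 0.002 m) or (horizontal distance between bead3_center and pocket2 below 0.004 m and z of bead3_center in the frame of pocket2 between -0.006 and 0.002 m)) or ((horizontal distance between bead1_center and pocket3 below 0.004 m and z of bead1_center in the frame of pocket3 between -0.006 and 0.002 m) or (horizontal distance between bead2_center and pocket3 below 0.004 m and z of bead2_center in the frame of pocket3 between -0.006 and 0.002 m) or (horizontal distance between bead3_center and pocket3 below 0.004 m and z of bead3_center in the frame of pocket3 between -0.006 and 0.002 m)))), for 0.2 s.
3. beads lie in two pockets of the brick (((((horizontal distance between bead1_center and pocket1 below 0.004 m and z of bead1_center in the frame of pocket1 between -0.006 and 0.002 m) or (horizontal distance between bead2_center and pocket1 below 0.004 m and z of bead2_center in the frame of pocket1 between -0.006 and 0.002 m) or (horizontal distance between bead3_center and pocket1 below 0.004 m and z of bead3_center in the frame of pocket1 between -0.006 and 0.002 m)) and ((horizontal distance between bead1_center and pocket2 below 0.004 m and z of bead1_center in the frame of pocket2 between -0.006 and 0.002 m) or (horizontal distance between bead2_center and pocket2 below 0.004 m and z of bead2_center in the frame of pocket2 between -0.006 and 0.002 m) or (horizontal distance between bead3_center and pocket2 below 0.004 m and z of bead3_center in the frame of pocket2 between -0.006 and 0.002 m))) or (((horizontal distance between bead1_center and pocket1 below 0.004 m and z of bead1_center in the frame of pocket1 between -0.006 and 0.002 m) or (horizontal distance between bead2_center and pocket1 below 0.004 m and z of bead2_center in the frame of pocket1 between -0.006 and 0.002 m) or (horizontal distance between bead3_center and pocket1 below 0.004 m and z of bead3_center in the frame of pocket1 between -0.006 and 0.002 m)) and ((horizontal distance between bead1_center and pocket3 below 0.004 m and z of bead1_center in the frame of pocket3 between -0.006 and 0.002 m) or (horizontal distance between bead2_center and pocket3 below 0.004 m and z of bead2_center in the frame of pocket3 between -0.006 and 0.002 m) or (horizontal distance between bead3_center and pocket3 below 0.004 m and z of bead3_center in the frame of pocket3 between -0.006 and 0.002 m))) or (((horizontal distance between bead1_center and pocket2 below 0.004 m and z of bead1_center in the frame of pocket2 between -0.006 and 0.002 m) or (horizontal distance between bead2_center and pocket2 below 0.004 m and z of bead2_center in the frame of pocket2 between -0.006 and 0.002 m) or (horizontal distance between bead3_center and pocket2 below 0.004 m and z of bead3_center in the frame of pocket2 between -0.006 and 0.002 m)) and ((horizontal distance between bead1_center and pocket3 below 0.004 m and z of bead1_center in the frame of pocket3 between -0.006 and 0.002 m) or (horizontal distance between bead2_center and pocket3 below 0.004 m and z of bead2_center in the frame of pocket3 between -0.006 and 0.002 m) or (horizontal distance between bead3_center and pocket3 below 0.004 m and z of bead3_center in the frame of pocket3 between -0.006 and 0.002 m))))), for 0.2 s.
At the end, for the whole second after the job is handed in: Each of the three pockets holds one bead, its centre within 4 mm of the pocket's middle and between 6 mm below and 2 mm above the brick's top face, at rest; the bead bay is still within 0.2 rad of the pointer (all of step 1 and ((horizontal distance between bead1_center and pocket1 below 0.004 m and z of bead1_center in the frame of pocket1 between -0.006 and 0.002 m) or (horizontal distance between bead2_center and pocket1 below 0.004 m and z of bead2_center in the frame of pocket1 between -0.006 and 0.002 m) or (horizontal distance between bead3_center and pocket1 below 0.004 m and z of bead3_center in the frame of pocket1 between -0.006 and 0.002 m)) and ((horizontal distance between bead1_center and pocket2 below 0.004 m and z of bead1_center in the frame of pocket2 between -0.006 and 0.002 m) or (horizontal distance between bead2_center and pocket2 below 0.004 m and z of bead2_center in the frame of pocket2 between -0.006 and 0.002 m) or (horizontal distance between bead3_center and pocket2 below 0.004 m and z of bead3_center in the frame of pocket2 between -0.006 and 0.002 m)) and ((horizontal distance between bead1_center and pocket3 below 0.004 m and z of bead1_center in the frame of pocket3 between -0.006 and 0.002 m) or (horizontal distance between bead2_center and pocket3 below 0.004 m and z of bead2_center in the frame of pocket3 between -0.006 and 0.002 m) or (horizontal distance between bead3_center and pocket3 below 0.004 m and z of bead3_center in the frame of pocket3 between -0.006 and 0.002 m)) and linear speed of each of bead1, bead2, bead3 below 0.02 m/s); the robot touches nothing.
It fails at once if a bead falls onto the bench (height (world z) of any of bead1_center, bead2_center, bead3_center below 0.02 m).
It fails at once if the steel bench block is moved by more than 20 mm (distance of bench_block from where it was at the start of the episode above 0.02 m).
It fails at once if the jar is moved by more than 20 mm (distance of flux_jar from where it was at the start of the episode above 0.02 m).
It fails at once if the hammer is moved by more than 20 mm (distance of hammer from where it was at the start of the episode above 0.02 m).
It also fails if it takes over 70 s, if anything falls off the work surface, if the arm or the gripper's body presses on something with over 40 N, if the wrist force passes 120 N, or if a joint passes its speed limit or range.

ROBOT

A 6-joint arm with a two-finger parallel gripper is mounted at the origin on the work surface. World frame = base frame: x ahead of the robot, y to its left, z up, the work surface at z = 0. Lengths are in m, angles in rad, forces in N, time in s.
With the tool pointing down it reaches from about 0.225 to 0.875 m from the base axis. Payload 3.4 kg.
Tool frame: the origin (TCP) lies midway between the tips of the shut fingers; the grasp point (between the pads) lies robot.pinch_z behind it (robot.pinch_z is the distance from the TCP to the grasp point, in m); z points along the fingers, y is the direction in which the jaws open and shut (so a half turn about z gives the same grasp; the last joint's range is limited). The gripper opens to 85 mm and grips with 20 to 120 N. Pads are 22 mm wide; open, the fingers measure 114 mm over their backs; the gripper's body (76 mm by 85 mm) begins 54 mm behind the grasp point. The pads swing forward as they close: fully open they stand 13 mm farther back than shut.
Start: joints at [1.017, 0.276, 1.505, -0, 1.361, -0.121], TCP at [0.241, 0.522, 0.231] pointing down, gripper open.
Joint ranges: [-2.89, 2.89], [-0.75, 2.08], [0.22, 2.7], [-1.18, 4.32], [0.11, 2.71], [-2.7, 2.7]. Speed limits (rad/s): [2.57, 2.57, 3.14, 3.14, 3.14, 3.14].

INTERFACE

Orientations are given as [roll, pitch, yaw] about the fixed x, y, z axes, in that order (R = Rz(yaw) Ry(pitch) Rx(roll)).
In Python, from rig import telemetry, vision, robot, models gives the robot as it stands. The module is installed in compiled form; this text tells all that it offers.
- The arm moves only by the shell command python3 -m handwheel 'ROWS' [FORCE]. ROWS is JSON, a list of rows, each an object with "turn": the turn, a rotation vector about the tool's x, y, z in degrees, a list of three; "translation": the shift along the tool's x, y, z in m, a list of three; "hand": the opening, from 0 (shut) to 1 (fully open). A call has 1 to 12 rows; each row is the pose to reach, as a shift and turn from the pose measured when the call began, along the tool's axes at that moment; what a row does not reach only later rows make up. A row lasts 1/12 s, in which the tool goes at most 41.7 mm and 7.16 degrees, less where a joint would pass 70% of its speed; a pose out of reach is approached as far as the arm can. A call with a gripper value outside its range is refused whole. The fingers move at their own pace and stop on an object; FORCE is the grip in N (left out, the last holds). Time passes only in rows, so rows that repeat a pose let the fingers close. It gives the time, the measured TCP pose, the force and the opening at its end, in the units of the state.
- telemetry.get_state(): the state, without advancing time (a new reading comes with each control period).
- vision.read_camera(name): name is "side" or "top"; returns (picture, depth): 384x512x3 uint8, red, green, blue; 384x512 float32, m along the optical axis (not along the pixel's ray), 0 where there is no reading.
- vision.calibration(name): a dict with "fx", "fy", "cx", "cy" (pixels), "pose" (4x4, takes a point from camera to world coordinates). Camera axes: x right, y down, z forward; pixel columns grow to the right and rows downward; lengths in m; the calibration is good to about 2 mm. A picture is of the moment at which its call begins. calibration takes no time and is no camera call.
- robot.finish_job(): hands the job in, once; it reports no verdict.
Trained networks look in the newest picture that a camera, given by its name, has taken for a name from the list of things; names that differ only in an ending like _2 or _b are one class to them, and where a whole thing is asked for, a point or a joint stands for the part that bears it (a point fixed in the world has none). Each returns a list of dicts, best first, with "confidence" (0 to 1); they miss things now and then, are a little off and sometimes report something else, mostly with a low value. They report only what shows in the picture. A call takes as long as a camera call. They do not tell look-alikes from the thing itself.
- models.search_frame(camera, target): "centre" ([column, row] in pixels, amid what is visible of it).
- models.tip_of(camera, target): "centre" ([column, row] in pixels: a listed point, or the origin of a listed thing).
The state is a dict: "time_s": time; "qpos": joint angles; "qvel": joint speeds; "tau": joint torques, N m; "tcp_pos": TCP position; "tool_rot": TCP orientation; "contact_force": force on the tool from outside, world axes, zero at the start; "ft_torque": the same for the moment, N m; "gripper_width": finger opening in m.
Only numpy, scipy, OpenCV 4.12 (cv2) and the standard library are available. Lean on these libraries where they do the work, as an engineer would, in place of code of your own. Each camera call takes 0.05 s, during which the arm holds its last target. There are 200 camera calls.

## Working session

There is one attempt and no reset: what is moved stays moved. The work goes in short steps, Python scripts to look and compute and a shell command to move; the robot and the scene stay as the last step left them, time stands still between calls to the robot, and variables do not carry over. Pictures are saved under pics/ and viewed, about 8 in all and at most 12, crops included, and the job is handed in when it is done.

```bash
mkdir -p pics; cat > h.py <<'E'
import numpy as np, cv2, json
from rig import telemetry, vision, robot, models
from scipy.spatial.transform import Rotation as R
def world(cam,px,z=None,depth=None):
    c=vision.calibration(cam);P=np.array(c["pose"])
    d=np.array([(px[0]-c["cx"])/c["fx"],(px[1]-c["cy"])/c["fy"],1.])
    r=P[:3,:3]@d;o=P[:3,3]
    s=(z-o[2])/r[2] if z is not None else depth
    return o+s*r
def proj(cam,p):
    c=vision.calibration(cam);P=np.array(c["pose"])
    q=P[:3,:3].T@(np.array(p)-P[:3,3]);return np.array([c["fx"]*q[0]/q[2]+c["cx"],c["fy"]*q[1]/q[2]+c["cy"]])
def save(n,im,scale=1,crop=None):
    if crop: im=im[crop[1]:crop[3],crop[0]:crop[2]]
    cv2.imwrite("pics/"+n,cv2.cvtColor(cv2.resize(im,None,fx=scale,fy=scale,interpolation=cv2.INTER_CUBIC),cv2.COLOR_RGB2BGR))
E
python3 - <<'E'
from h import *
s=telemetry.get_state();print(s)
ims=[]
for c in("top","side"):
    im,d=vision.read_camera(c);ims.append(im);k=vision.calibration(c);print(c,k["fx"],np.round(k["pose"],3).tolist())
    np.save(c+"_d.npy",d)
    for t,z in dict(carousel_foot=0,carousel_knob=.169,bead1_center=.054,pocket1=.036,pocket2=.036,pocket3=.036,upper_tier=.135,bead_bay=.025,bench_block=0,flux_jar=0,hammer=0).items():
        for r in models.tip_of(c,t)[:5]: print(c,t,np.round(r["centre"],1),round(r["confidence"],2),np.round(world(c,r["centre"],z),3))
save("a_top.png",ims[0],1.5);save("a_side.png",ims[1],1.5)
E
```

```text
{'time_s': 0.0, 'qpos': array([ 1.01699411e+00,  2.76598745e-01,  1.50615188e+00, -1.09934976e-05,
        1.36069691e+00, -1.21014326e-01]), 'qvel': array([-1.22033599e-03,  1.13298359e-03,  1.55760484e-04, -1.16054775e-03,
        6.96737670e-05, -1.60008817e-03]), 'tau': array([ 8.63032401e-04, -4.16776657e+01, -2.45801854e+01, -1.56099209e-04,
        1.11146359e-02, -1.64883693e-05]), 'tcp_pos': array([0.2408882 , 0.52151733, 0.23043011]), 'tool_rot': array([-3.13975004e+00, -2.13250726e-04,  2.70880686e+00]), 'contact_force': array([-0.59391145, -0.88145381,  0.19068707]), 'ft_torque': array([ 0.01214097,  0.01119131, -0.02280692]), 'gripper_width': 0.0851273169448223}
top 414.3025491818292 [[0.018, -0.984, 0.176, 0.427], [-1.0, -0.015, 0.018, -0.066], [-0.015, -0.176, -0.984, 1.007], [0.0, 0.0, 0.0, 1.0]]
top carousel_foot [183.7 163.3] 0.66 [0.679 0.13  0.   ]
top carousel_knob [134.4 197.1] 0.77 [0.564 0.196 0.169]
top bead1_center [268.5 235. ] 0.63 [ 0.499 -0.083  0.054]
top bead1_center [200.  174.8] 0.59 [0.638 0.08  0.054]
top bead1_center [265.3 189.6] 0.5 [ 0.605 -0.0
[... 1089 characters left out ...]
0.411, 0.526, -0.744, 0.484], [-0.01, -0.819, -0.574, 0.544], [0.0, 0.0, 0.0, 1.0]]
side carousel_knob [220.5 261. ] 0.79 [0.563 0.186 0.169]
side bead1_center [312.5 238.1] 0.67 [ 0.485 -0.035  0.054]
side bead1_center [265.5 225.5] 0.61 [ 0.589 -0.033  0.054]
side pocket1 [273.8 192.2] 0.7 [ 0.629 -0.175  0.036]
side pocket2 [273.8 192.2] 0.7 [ 0.629 -0.175  0.036]
side pocket3 [273.8 192.2] 0.7 [ 0.629 -0.175  0.036]
side upper_tier [224.6 276.9] 0.66 [0.56  0.185 0.135]
side bead_bay [340.6 277.6] 0.18 [0.411 0.017 0.025]
side bench_block [337.1 276.2] 0.95 [ 0.421 -0.006  0.   ]
side flux_jar [218.3 205.2] 0.63 [ 0.756 -0.113  0.   ]
side hammer [266.1 163.4] 0.59 [ 0.727 -0.351  0.   ]
```

View pics/a_top.png

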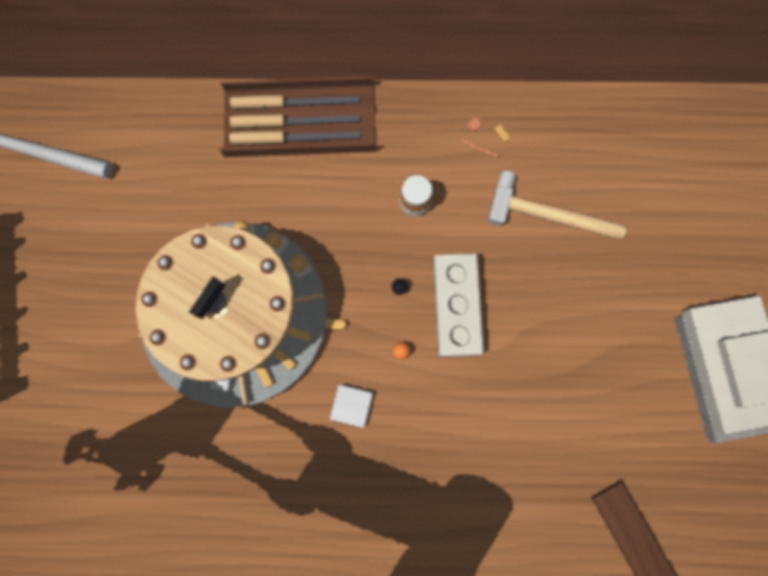

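View pics/a_side.png

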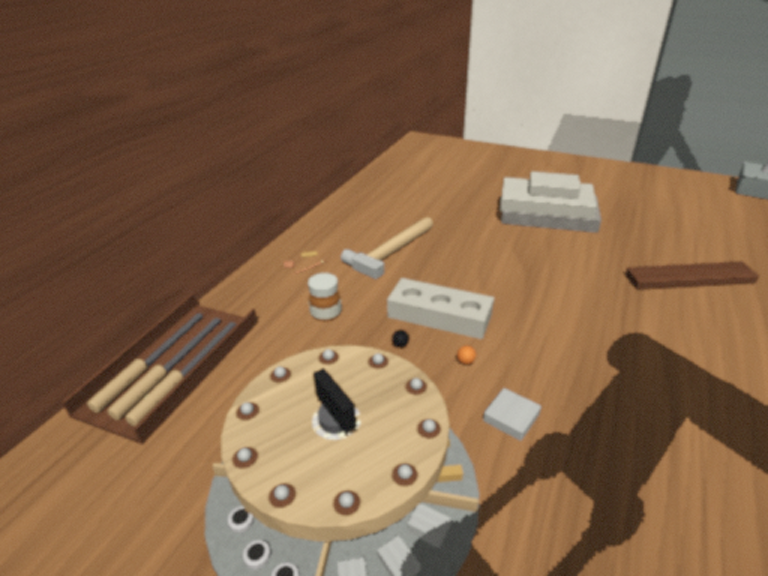

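The top view shows the carousel, with its knob at (138,199). The brass pointer shows at (225,216), right of the tray. Two brass beads show under the tier's upper right edge at about (183,160) and (200,175). The brick is at (305,202), and its pockets run along world x.

These could be mistaken for the beads: the black ball at (267,190), the orange ball at (268,234), the brown-based studs on the tier, and the square brass bars at about (176,250). The beads I want are the ones at (183,160) and (200,175).

```bash
python3 - <<'E'
from h import *
im,d=vision.read_camera("top")
save("b_crop.png",im,4,(85,135,240,280))
c=vision.calibration("top");P=np.array(c["pose"])
v,u=np.mgrid[:384,:512]
X=np.stack([(u-c["cx"])/c["fx"]*d,(v-c["cy"])/c["fy"]*d,d],-1)@P[:3,:3].T+P[:3,3]
np.save("X.npy",X)
near=np.hypot(X[...,0]-.563,X[...,1]-.19)<.2
def circ(m):
    m=m.astype(np.uint8);n,l,s,_=cv2.connectedComponentsWithStats(m);k=1+np.argmax(s[1:,4])
    cs,_=cv2.findContours((l==k).astype(np.uint8),cv2.RETR_EXTERNAL,cv2.CHAIN_APPROX_NONE)
    p=X[cs[0][:,0,1],cs[0][:,0,0],:2];h=cv2.convexHull(p.astype(np.float32))[:,0]
    return cv2.minEnclosingCircle(h),cv2.fitEllipse(h)
m=near&(abs(X[...,2]-.135)<.012);print("tier z",np.median(X[m][:,2]),circ(m))
k=(np.hypot(X[...,0]-.563,X[...,1]-.19)<.05)&(X[...,2]>.165)
q=X[k];print("knob",k.sum(),q.mean(0)); r=cv2.minAreaRect(q[:,:2].astype(np.float32));print(r,cv2.boxPoints(r))
hsv=cv2.cvtColor(im,cv2.COLOR_RGB2HSV)
r,dd=np.array(im[216,220:232]),X[216,220:232];print(r.tolist());print(dd.round(3).tolist())
for cam in("side",):
    im2,_=vision.read_camera(cam);save("b_side.png",im2,3,(120,220,340,384))
b=(X[...,2]>.028)&(X[...,2]<.045)&(X[...,1]<-.12)&(X[...,1]>-.23)&(X[...,0]>.45)&(X[...,0]<.68)
print("brick",cv2.minAreaRect(X[b][:,:2].astype(np.float32)))
E
```

```text
tier z 0.13551319537491086 (((0.5617324113845825, 0.19013020396232605), 0.11213375627994537), ((0.5617709159851074, 0.18991734087467194), (0.22219793498516083, 0.22351142764091492), 140.18408203125))
knob 267 [0.56046473 0.18856046 0.17899657]
((0.5615440607070923, 0.18985968828201294), (0.01510469987988472, 0.05965394526720047), 59.21883010864258) [[0.5320539  0.19863552]
 [0.5833042  0.16810697]
 [0.59103423 0.18108386]
 [0.5397839  0.2116124 ]]
[[118, 94, 59], [148, 116, 71], [197, 153, 93], [222, 176, 106], [227, 183, 109], [229, 186, 111], [231, 190, 113], [230, 187, 112], [224, 179, 107], [203, 157, 95], [153, 117, 72], [111, 84, 55]]
[[0.547, 0.034, 0.006], [0.547, 0.032, 0.006], [0.547, 0.03, 0.003], [0.547, 0.027, 0.005], [0.547, 0.024, 0.008], [0.546, 0.021, 0.014], [0.546, 0.019, 0.017], [0.546, 0.017, 0.013], [0.546, 0.014, 0.015], [0.547, 0.012, 0.011], [0.548, 0.01, 0.002], [0.548, 0.008, 0.003]]
brick ((0.5791085958480835, -0.16870935261249542), (0.16046495735645294, 0.06644593924283981), 3.1927621364593506)
```

View pics/b_crop.png

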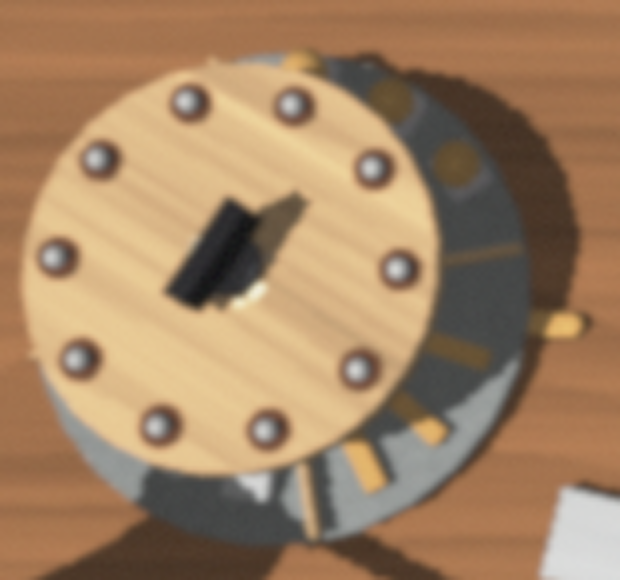

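The crop shows beads at full-image pixels (160,150), (182,160) and (199,176). The tier's axis is at about (0.562, 0.190). The knob's -x points at -30.8° and the pointer at -94.7°, so I need a turn of about 64° clockwise.

```bash
cat >> h.py <<'E'
def rel(pos,Rt=None):
    "translation, turn (deg) in present tool axes to reach TCP pos / rotation matrix"
    s=telemetry.get_state();R0=R.from_euler("xyz",s["tool_rot"])
    t=R0.inv().apply(np.array(pos)-s["tcp_pos"])
    rv=np.degrees((R0.inv()*R.from_matrix(Rt)).as_rotvec()) if Rt is not None else np.zeros(3)
    return np.round(t,4),np.round(rv,2)
def tool(zdir,ydir):
    z=np.array(zdir,float);z/=np.linalg.norm(z);y=np.array(ydir,float);y-=z*(y@z);y/=np.linalg.norm(y)
    return np.stack([np.cross(y,z),y,z],1)
AX=np.array([.5617,.1899]); PT=np.radians(-94.7); PZ=robot.pinch_z
E
python3 - <<'E'
from h import *
print("pinch",PZ)
a=np.radians(59.2);Rt=tool([0,0,-1],[np.cos(a),np.sin(a),0])
for z in(.235,.169-PZ):print(rel([*AX,z],Rt))
im=vision.read_camera("top")[0];X=np.load("X.npy")
# pocket floor: points inside the brick outline that lie well below its top
m=(X[...,2]<.028)&(abs(X[...,0]-.579)<.075)&(abs(X[...,1]+.169)<.026)
n,l,s,c=cv2.connectedComponentsWithStats(m.astype(np.uint8))
for i in range(1,n):
    if s[i,4]>8:print(s[i,4],c[i],X[l==i].mean(0))
E
```

```text
pinch 0.0187
(array([-0.4302, -0.1671, -0.0037]), array([0.01, 0.  , 6.  ]))
(array([-0.4302, -0.1671,  0.081 ]), array([0.01, 0.  , 6.  ]))
119 [303.50420168 182.05882353] [ 0.63110165 -0.16740128  0.02038594]
123 [304.6097561 202.6097561] [ 0.58064071 -0.16986731  0.02067969]
127 [305.86614173 223.49606299] [ 0.53032337 -0.17265937  0.02077931]
```

```bash
python3 -m handwheel '[{"turn":[0,0,6],"translation":[-0.43,-0.167,-0.004],"hand":1},{"turn":[0,0,6],"translation":[-0.43,-0.167,-0.004],"hand":1},{"turn":[0,0,6],"translation":[-0.43,-0.167,-0.004],"hand":1},{"turn":[0,0,6],"translation":[-0.43,-0.167,-0.004],"hand":1},{"turn":[0,0,6],"translation":[-0.43,-0.167,-0.004],"hand":1},{"turn":[0,0,6],"translation":[-0.43,-0.167,-0.004],"hand":1},{"turn":[0,0,6],"translation":[-0.43,-0.167,-0.004],"hand":1},{"turn":[0,0,6],"translation":[-0.43,-0.167,-0.004],"hand":1},{"turn":[0,0,6],"translation":[-0.43,-0.167,-0.004],"hand":1},{"turn":[0,0,6],"translation":[-0.43,-0.167,-0.004],"hand":1},{"turn":[0,0,6],"translation":[-0.43,-0.167,-0.004],"hand":1},{"turn":[0,0,6],"translation":[-0.43,-0.167,-0.004],"hand":1}]' 40
python3 - <<'E'
from h import *
a=np.radians(59.2);Rt=tool([0,0,-1],[np.cos(a),np.sin(a),0])
print(rel([*AX,.169-PZ],Rt), telemetry.get_state()["qpos"])
E
```

```text
time_s: 2.35
tcp_pos: [0.567, 0.1844, 0.235]
tool_rot: [-3.141, 0.006, 2.598]
contact_force: [-0.1, 1.0, 0.1]
gripper_width: 0.0855
(array([0.0078, 0.0021, 0.0847]), array([-0.05,  0.32, -0.33])) [ 0.20045684  0.30423003  1.45467805 -0.00445052  1.37910688 -0.82617975]
```

```bash
python3 -m handwheel '[{"turn":[0,0,0],"translation":[0.008,0.002,0.03],"hand":1},{"turn":[0,0,0],"translation":[0.008,0.002,0.06],"hand":1},{"turn":[0,0,0],"translation":[0.008,0.002,0.084],"hand":1},{"turn":[0,0,0],"translation":[0.008,0.002,0.084],"hand":0.4},{"turn":[0,0,0],"translation":[0.008,0.002,0.084],"hand":0.25},{"turn":[0,0,0],"translation":[0.008,0.002,0.084],"hand":0.15},{"turn":[0,0,0],"translation":[0.008,0.002,0.084],"hand":0},{"turn":[0,0,0],"translation":[0.008,0.002,0.084],"hand":0},{"turn":[0,0,0],"translation":[0.008,0.002,0.084],"hand":0}]' 40
python3 -c "
from h import *
s=telemetry.get_state();print(s['contact_force'],s['ft_torque'],s['qpos'])"
```

```text
time_s: 3.1
tcp_pos: [0.5614, 0.1886, 0.1528]
tool_rot: [-3.138, 0.008, 2.6]
contact_force: [0.1, 2.9, 0.5]
gripper_width: 0.0133
[0.10319272 2.85535608 0.45170526] [0.3869408  0.2906174  0.17173392] [ 0.21138285  0.35258808  1.59321373 -0.00827953  1.19226453 -0.81431544]
```

```bash
python3 -m handwheel '[{"turn":[0,0,0.7],"translation":[0,0,0],"hand":0},{"turn":[0,0,2],"translation":[0,0,0],"hand":0},{"turn":[0,0,4],"translation":[0,0,0],"hand":0},{"turn":[0,0,7],"translation":[0,0,0],"hand":0},{"turn":[0,0,10],"translation":[0,0,0],"hand":0},{"turn":[0,0,13],"translation":[0,0,0],"hand":0},{"turn":[0,0,16],"translation":[0,0,0],"hand":0},{"turn":[0,0,19],"translation":[0,0,0],"hand":0},{"turn":[0,0,22],"translation":[0,0,0],"hand":0},{"turn":[0,0,25],"translation":[0,0,0],"hand":0},{"turn":[0,0,28],"translation":[0,0,0],"hand":0},{"turn":[0,0,30],"translation":[0,0,0],"hand":0}]'
python3 -m handwheel '[{"turn":[0,0,2.5],"translation":[0,0,0],"hand":0},{"turn":[0,0,5],"translation":[0,0,0],"hand":0},{"turn":[0,0,8],"translation":[0,0,0],"hand":0},{"turn":[0,0,11],"translation":[0,0,0],"hand":0},{"turn":[0,0,14],"translation":[0,0,0],"hand":0},{"turn":[0,0,17],"translation":[0,0,0],"hand":0},{"turn":[0,0,20],"translation":[0,0,0],"hand":0},{"turn":[0,0,23],"translation":[0,0,0],"hand":0},{"turn":[0,0,26],"translation":[0,0,0],"hand":0},{"turn":[0,0,28],"translation":[0,0,0],"hand":0},{"turn":[0,0,29],"translation":[0,0,0],"hand":0},{"turn":[0,0,29],"translation":[0,0,0],"hand":0}]'
```

```text
time_s: 4.1
tcp_pos: [0.5607, 0.188, 0.1528]
tool_rot: [-3.141, 0.009, 2.073]
contact_force: [-0.1, -2.2, -2.0]
gripper_width: 0.0137
time_s: 5.1
tcp_pos: [0.5599, 0.1878, 0.1528]
tool_rot: [3.14, 0.008, 1.566]
contact_force: [-1.4, -1.8, -0.8]
gripper_width: 0.0131
```

```bash
python3 -m handwheel '[{"turn":[0,0,1],"translation":[0,0,0],"hand":0},{"turn":[0,0,2.5],"translation":[0,0,0],"hand":0},{"turn":[0,0,3.8],"translation":[0,0,0],"hand":0},{"turn":[0,0,4.4],"translation":[0,0,0],"hand":0},{"turn":[0,0,4.6],"translation":[0,0,0],"hand":0},{"turn":[0,0,4.6],"translation":[0,0,0],"hand":0},{"turn":[0,0,4.6],"translation":[0,0,0],"hand":0.15},{"turn":[0,0,4.6],"translation":[0,0,0],"hand":0.3},{"turn":[0,0,4.6],"translation":[0,0,0],"hand":0.5},{"turn":[0,0,4.6],"translation":[0,0,0],"hand":0.6},{"turn":[0,0,4.6],"translation":[0,0,-0.03],"hand":0.6},{"turn":[0,0,4.6],"translation":[0,0,-0.07],"hand":0.6}]'
python3 -m handwheel '[{"turn":[0,0,0],"translation":[0,0,-0.04],"hand":0.6},{"turn":[0,0,0],"translation":[-0.04,0,-0.07],"hand":0.6},{"turn":[0,7,0],"translation":[-0.08,0,-0.07],"hand":0.6},{"turn":[0,14,0],"translation":[-0.12,0,-0.07],"hand":0.6},{"turn":[0,21,0],"translation":[-0.16,0,-0.07],"hand":0.6},{"turn":[0,28,0],"translation":[-0.2,0,-0.07],"hand":0.6},{"turn":[0,35,0],"translation":[-0.24,0,-0.07],"hand":0.6},{"turn":[0,38,0],"translation":[-0.27,0,-0.07],"hand":0.6},{"turn":[0,38,0],"translation":[-0.27,0,-0.07],"hand":0.6},{"turn":[0,38,0],"translation":[-0.27,0,-0.07],"hand":0.6}]'
python3 - <<'E'
from h import *
im,d=vision.read_camera("top");save("c_top.png",im,4,(85,135,255,280))
print(telemetry.get_state()["qpos"])
c=vision.calibration("top");P=np.array(c["pose"])
v,u=np.mgrid[:384,:512]
X=np.stack([(u-c["cx"])/c["fx"]*d,(v-c["cy"])/c["fy"]*d,d],-1)@P[:3,:3].T+P[:3,3]
k=(np.hypot(X[...,0]-.5617,X[...,1]-.19)<.05)&(X[...,2]>.165)&(X[...,2]<.2)
r=cv2.minAreaRect(X[k][:,:2].astype(np.float32));print(k.sum(),r)
for cam in("top","side"):
  if cam=="side": im2,_=vision.read_camera(cam)
  for r in models.tip_of(cam,"bead1_center")[:7]: print(cam,np.round(r["centre"],1),round(r["confidence"],2),np.round(world(cam,r["centre"],.054),4))
E
```

```text
time_s: 6.1
tcp_pos: [0.5577, 0.188, 0.2202]
tool_rot: [-3.137, 0.01, 1.486]
contact_force: [1.0, -0.7, -0.8]
gripper_width: 0.0511
time_s: 6.93
tcp_pos: [0.5356, -0.084, 0.2918]
tool_rot: [-3.134, -0.653, 1.475]
contact_force: [0.2, -0.1, -0.3]
gripper_width: 0.0514
[-0.64486889  0.3200808   1.47429126  0.54546212  1.71147022 -0.57872617]
236 ((0.5616025924682617, 0.1899147927761078), (0.060807257890701294, 0.01425186824053526), 85.53616333007812)
top [200.5 232.6] 0.63 [0.5018 0.0732 0.054 ]
top [266.1 190.1] 0.45 [ 0.6036 -0.0765  0.054 ]
top [269. 233.] 0.45 [ 0.5036 -0.0845  0.054 ]
side [267.8 225.3] 0.51 [ 0.5843 -0.0351  0.054 ]
side [308.6 236.5] 0.45 [ 0.4941 -0.0366  0.054 ]
```

View pics/c_top.png

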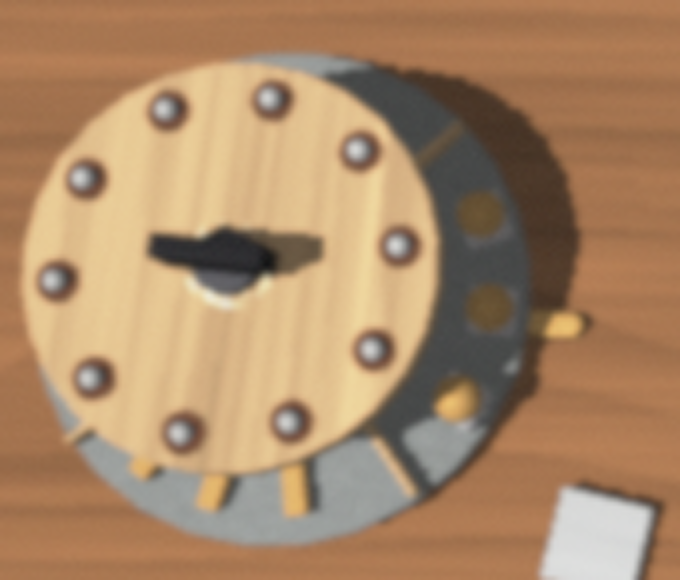

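The crop shows the bay at the pointer: the knob bar measures 85.5°, which puts the bay at -94.5°. The three beads sit on their cups at about (199,235), (207,212) and (205,188). Next is bead1, the end bead at about (0.498, 0.076).

```bash
cat >> h.py <<'E'
def bead(i,lean=38,back=0,s=.011):
    az=np.radians(-94.5)+{1:-.43,2:0,3:.43}[i]
    b=np.array([*(AX+[-.001,-.0005]+.13*np.array([np.cos(az),np.sin(az)])),.054])
    u=-np.array([np.cos(az),np.sin(az)]);a=np.radians(lean)
    z=np.array([*(u*np.sin(a)),-np.cos(a)]);Rt=tool(z,[u[1],-u[0],0])
    return b+z*(s-back),Rt
POC={1:(.5295,-.172),2:(.5793,-.1693),3:(.6292,-.1667)}
E
python3 - <<'E'
from h import *
for p in[(207.5,212),(199,235),(205,188.5)]:print(world("top",p,.054).round(4))
for i in(1,2,3):print(i,bead(i)[0].round(4))
for b in(.08,0):print(rel(*bead(1,back=b)))
E
```

```text
[0.5499 0.0588 0.054 ]
[0.4963 0.0764 0.054 ]
[0.6053 0.0668 0.054 ]
1 [0.5007 0.0818 0.0453]
2 [0.551  0.0666 0.0453]
3 [0.6031 0.0737 0.0453]
(array([-0.0235, -0.0674,  0.2156]), array([-15.07,   0.68,  19.19]))
(array([-0.0261, -0.0469,  0.2929]), array([-15.07,   0.68,  19.19]))
```

```bash
python3 -m handwheel '[{"turn":[-5,0.2,6.4],"translation":[-0.004,-0.012,0.036],"hand":0.5},{"turn":[-10,0.4,12.8],"translation":[-0.008,-0.024,0.073],"hand":0.5},{"turn":[-15,0.7,19.2],"translation":[-0.0235,-0.067,0.1],"hand":0.5},{"turn":[-15,0.7,19.2],"translation":[-0.0235,-0.067,0.14],"hand":0.5},{"turn":[-15,0.7,19.2],"translation":[-0.0235,-0.067,0.18],"hand":0.5},{"turn":[-15,0.7,19.2],"translation":[-0.0235,-0.067,0.215],"hand":0.5},{"turn":[-15,0.7,19.2],"translation":[-0.0235,-0.067,0.215],"hand":0.5},{"turn":[-15,0.7,19.2],"translation":[-0.0235,-0.067,0.215],"hand":0.5},{"turn":[-15,0.7,19.2],"translation":[-0.0235,-0.067,0.215],"hand":0.5}]' 25
python3 - <<'E'
from h import *
print(rel(*bead(1)),telemetry.get_state()["qpos"])
im,d=vision.read_camera("side");save("d_side.png",im,3,(170,200,400,384))
E
```

```text
time_s: 7.88
tcp_pos: [0.4783, 0.039, 0.11]
tool_rot: [3.139, -0.663, 1.067]
contact_force: [0.4, -0.8, -0.2]
gripper_width: 0.0428
(array([-0.0018, -0.0013,  0.0807]), array([-0.01, -0.01,  0.22])) [-0.57635518  0.24635838  2.1491719   0.82672183  0.9881128  -0.62873062]
```

View pics/d_side.png

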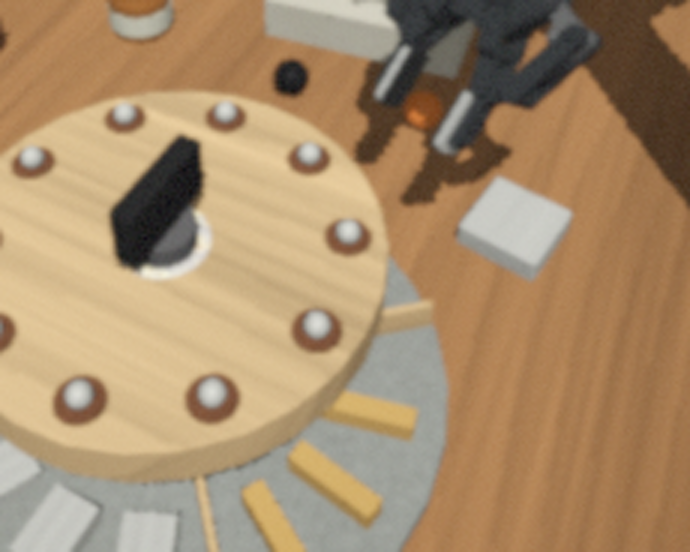

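The side view hides the beads behind the tier. The gripper leans in, open and clear of everything, with its tips at about crop (400,110), so I'm reaching in.

```bash
python3 -m handwheel '[{"turn":[0,0,0],"translation":[-0.002,-0.001,0.03],"hand":0.5},{"turn":[0,0,0],"translation":[-0.002,-0.001,0.055],"hand":0.5},{"turn":[0,0,0],"translation":[-0.002,-0.001,0.075],"hand":0.5},{"turn":[0,0,0],"translation":[-0.002,-0.001,0.081],"hand":0.5},{"turn":[0,0,0],"translation":[-0.002,-0.001,0.081],"hand":0.5},{"turn":[0,0,0],"translation":[-0.002,-0.001,0.081],"hand":0.42},{"turn":[0,0,0],"translation":[-0.002,-0.001,0.081],"hand":0.36},{"turn":[0,0,0],"translation":[-0.002,-0.001,0.081],"hand":0.25},{"turn":[0,0,0],"translation":[-0.002,-0.001,0.081],"hand":0.2},{"turn":[0,0,0],"translation":[-0.002,-0.001,0.081],"hand":0.2}]' 25
python3 -c "
from h import *
s=telemetry.get_state();print(s['contact_force'],s['ft_torque'],rel(*bead(1)))
im,d=vision.read_camera('top');save('e_top.png',im,4,(140,140,300,290))"
```

```text
time_s: 8.77
tcp_pos: [0.5024, 0.0798, 0.0461]
tool_rot: [3.134, -0.664, 1.068]
contact_force: [0.1, -2.3, 3.7]
gripper_width: 0.0261
[ 0.0899723  -2.29955605  3.71348137] [-0.22156882  0.0286533  -0.05521832] (array([ 0.0002, -0.0025,  0.0011]), array([ 0.24, -0.02,  0.24]))
```

View pics/e_top.png

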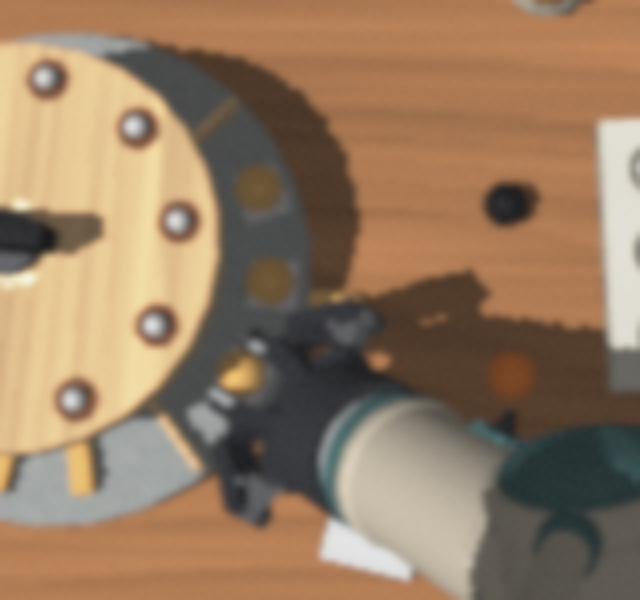

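```bash
python3 - <<'E'
from h import *
s=telemetry.get_state();T=R.from_euler("xyz",s["tool_rot"])
im,d=vision.read_camera("top")
c=vision.calibration("top");P=np.array(c["pose"])
v,u=np.mgrid[:384,:512]
X=np.stack([(u-c["cx"])/c["fx"]*d,(v-c["cy"])/c["fy"]*d,d],-1)@P[:3,:3].T+P[:3,3]
hsv=cv2.cvtColor(im,cv2.COLOR_RGB2HSV)
m=np.zeros(d.shape,bool);m[222:244,190:212]=1
m&=(hsv[...,1]>110)&(hsv[...,0]>10)&(hsv[...,0]<30)&(X[...,2]>.04)&(X[...,2]<.085)
p=X[m];print(m.sum(),p[p[:,2].argmax()],p.mean(0))
from scipy.optimize import least_squares
f=least_squares(lambda q:np.linalg.norm(p-q,axis=1)-.014,[.5,.077,.054],loss="soft_l1",f_scale=.002)
print("bead",f.x,f.cost,"tool frame",T.inv().apply(f.x-s["tcp_pos"]))
print("tcp px",proj("top",s["tcp_pos"]))
E
```

```text
78 [0.49747285 0.07433677 0.06857621] [0.50015602 0.07357766 0.06424579]
bead [0.50148577 0.0764079  0.05340347] 5.782562270883106e-05 tool frame [ 0.00177013  0.00090917 -0.0079055 ]
tcp px [198.12373296 232.58042198]
```

```bash
python3 -m handwheel '[{"turn":[0,0,0],"translation":[0,0,-0.003],"hand":0.2},{"turn":[0,0,0],"translation":[0,0,-0.006],"hand":0.2},{"turn":[0,0,0],"translation":[0,0,-0.01],"hand":0.2},{"turn":[0,0,0],"translation":[0,0,-0.01],"hand":0.2}]' 30
cat > fit.py <<'E'
from h import *
from scipy.optimize import least_squares
def fit(g):
    s=telemetry.get_state();T=R.from_euler("xyz",s["tool_rot"])
    im,d=vision.read_camera("top")
    c=vision.calibration("top");P=np.array(c["pose"]);v,u=np.mgrid[:384,:512]
    X=np.stack([(u-c["cx"])/c["fx"]*d,(v-c["cy"])/c["fy"]*d,d],-1)@P[:3,:3].T+P[:3,3]
    hsv=cv2.cvtColor(im,cv2.COLOR_RGB2HSV)
    m=(np.linalg.norm(X-g,axis=2)<.025)&(hsv[...,1]>110)&(hsv[...,0]>10)&(hsv[...,0]<30)&(X[...,2]>g[2]-.008)
    p=X[m]
    if len(p)<10: print("few",len(p));return
    f=least_squares(lambda q:np.linalg.norm(p-q,axis=1)-.014,g,loss="soft_l1",f_scale=.002)
    print(len(p),"bead",f.x.round(4),"tool frame",T.inv().apply(f.x-s["tcp_pos"]).round(4),"w",s["gripper_width"],s["contact_force"].round(1))
    return im
E
python3 -c "
from fit import *
s=telemetry.get_state();T=R.from_euler('xyz',s['tool_rot'])
fit(s['tcp_pos']+T.apply([.001,.001,-.008]))"
```

```text
time_s: 9.2
tcp_pos: [0.4992, 0.0743, 0.0542]
tool_rot: [3.134, -0.663, 1.068]
contact_force: [1.5, 0.4, -0.2]
gripper_width: 0.0259
91 bead [0.4983 0.0699 0.0615] tool frame [ 0.0011  0.0013 -0.0083] w 0.02591525416404971 [ 1.5  0.4 -0.2]
```

The bead came up with the tool: it now stands 61 mm high and the width hasn't changed. I'm withdrawing it.

```bash
cat >> h.py <<'E'
def place(i,z=.038,off=(.0015,.001,0),dz=0):
    a=np.radians(3.1);Rt=tool([0,0,-1],[np.cos(a),np.sin(a),0])
    p=np.array([*POC[i],z])-Rt@np.array([off[0],off[1],0]);return p+[0,0,dz],Rt
E
python3 -m handwheel '[{"turn":[0,0,0],"translation":[0,0,-0.03],"hand":0.2},{"turn":[0,0,0],"translation":[0,0,-0.07],"hand":0.2},{"turn":[0,0,0],"translation":[0,0,-0.1],"hand":0.2},{"turn":[0,0,0],"translation":[0,0,-0.1],"hand":0.2}]' 30
python3 -c "
from h import *
print(rel(*place(1,dz=.06)))"
```

```text
time_s: 9.58
tcp_pos: [0.4706, 0.0175, 0.1361]
tool_rot: [3.124, -0.662, 1.072]
contact_force: [0.6, -0.7, -0.0]
gripper_width: 0.0259
(array([-0.1338,  0.1433, -0.0535]), array([ 11.45, -36.69, -30.86]))
```

```bash
python3 -m handwheel '[{"turn":[1.5,-5,-4],"translation":[-0.018,0.019,-0.007],"hand":0.2},{"turn":[3,-9.5,-8],"translation":[-0.036,0.038,-0.014],"hand":0.2},{"turn":[4.5,-14.5,-12],"translation":[-0.054,0.057,-0.021],"hand":0.2},{"turn":[6,-19.5,-16.5],"translation":[-0.072,0.077,-0.029],"hand":0.2},{"turn":[7.6,-24.5,-20.5],"translation":[-0.09,0.096,-0.036],"hand":0.2},{"turn":[9.2,-29.5,-25],"translation":[-0.108,0.115,-0.043],"hand":0.2},{"turn":[10.5,-33.5,-28.3],"translation":[-0.124,0.133,-0.05],"hand":0.2},{"turn":[11.5,-36.7,-30.9],"translation":[-0.134,0.143,-0.0535],"hand":0.2},{"turn":[11.5,-36.7,-30.9],"translation":[-0.134,0.143,-0.0535],"hand":0.2},{"turn":[11.5,-36.7,-30.9],"translation":[-0.134,0.143,-0.0535],"hand":0.2}]' 30
python3 -c "
from fit import *
s=telemetry.get_state();T=R.from_euler('xyz',s['tool_rot'])
im=fit(s['tcp_pos']+T.apply([.001,.001,-.008]))
print(rel(*place(1)),s['qpos'].round(2))"
```

```text
time_s: 10.42
tcp_pos: [0.5276, -0.1718, 0.0966]
tool_rot: [-3.139, -0.003, 1.626]
contact_force: [0.3, 0.5, -0.1]
gripper_width: 0.0257
few 0
(array([-0.0019,  0.0015,  0.0589]), array([-0.16, -0.19,  0.03])) [-0.44  0.36  1.75  0.    1.04 -0.5 ]
```

```bash
python3 -m handwheel '[{"turn":[0,0,0],"translation":[-0.002,0.0015,0.025],"hand":0.2},{"turn":[0,0,0],"translation":[-0.002,0.0015,0.045],"hand":0.2},{"turn":[0,0,0],"translation":[-0.002,0.0015,0.058],"hand":0.2},{"turn":[0,0,0],"translation":[-0.002,0.0015,0.059],"hand":0.2},{"turn":[0,0,0],"translation":[-0.002,0.0015,0.059],"hand":0.2}]' 30
python3 -c "
from h import *
s=telemetry.get_state()
print(rel(*place(1)),s['contact_force'])
im,_=vision.read_camera('side');save('f_side.png',im,4,(250,130,370,250))"
```

```text
time_s: 10.88
tcp_pos: [0.5272, -0.173, 0.0373]
tool_rot: [-3.137, -0.006, 1.624]
contact_force: [-0.1, -0.1, -0.4]
gripper_width: 0.0261
(array([-0.0006,  0.0014, -0.0007]), array([-0.26, -0.32, -0.06])) [-0.05961325 -0.07869774 -0.37415868]
```

View pics/f_side.png

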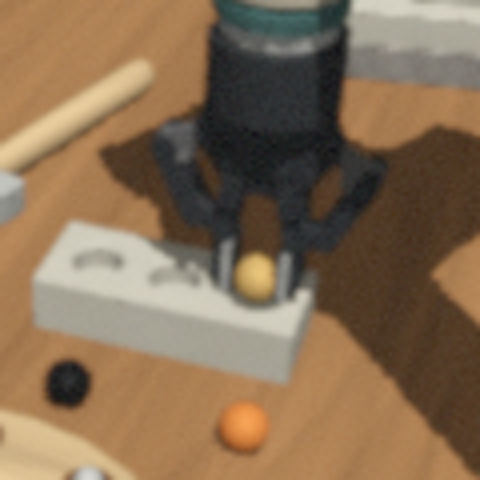

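The side crop shows the bead at (255,277), right over the end pocket with its underside at the mouth. I'm nudging it 1.4 mm and releasing.

```bash
python3 -m handwheel '[{"turn":[0,0,0],"translation":[-0.0005,0.002,0],"hand":0.2},{"turn":[0,0,0],"translation":[-0.0005,0.002,0],"hand":0.2},{"turn":[0,0,0],"translation":[-0.0005,0.002,0],"hand":0.35},{"turn":[0,0,0],"translation":[-0.0005,0.002,0],"hand":0.42},{"turn":[0,0,0],"translation":[-0.0005,0.002,0],"hand":0.46},{"turn":[0,0,0],"translation":[-0.0005,0.002,0],"hand":0.46},{"turn":[0,0,0],"translation":[-0.0005,0.002,-0.03],"hand":0.46},{"turn":[0,0,0],"translation":[-0.0005,0.002,-0.07],"hand":0.46},{"turn":[0,0,0],"translation":[-0.0005,0.002,-0.11],"hand":0.46},{"turn":[0,0,0],"translation":[-0.0005,0.002,-0.13],"hand":0.46}]' 30
python3 -c "
from h import *
print(rel(*bead(2,back=.08)))
for b in (2,3):
  print(b,bead(b)[0])
im,d=vision.read_camera('top')
hsv=cv2.cvtColor(im,cv2.COLOR_RGB2HSV)
im,_=vision.read_camera('side')
for r in models.search_frame('side','bead1_center')[:6]: print(np.round(r['centre'],1),round(r['confidence'],2),world('side',r['centre'],.034).round(3))
"
```

```text
time_s: 11.77
tcp_pos: [0.5322, -0.1751, 0.1725]
tool_rot: [3.139, -0.001, 1.624]
contact_force: [0.5, -1.4, -0.1]
gripper_width: 0.039
(array([0.1914, 0.0251, 0.0645]), array([-2.37, 37.85,  7.33]))
2 [0.55103166 0.06655215 0.04533188]
3 [0.6031235  0.07370506 0.04533188]
[317. 202.] 0.56 [ 0.519 -0.182  0.034]
[263.1 230.1] 0.47 [ 0.597 -0.038  0.034]
```

```bash
sed -i 's/AX+\[-.001,-.0005\]/AX/' h.py; python3 -m handwheel '[{"turn":[-0.3,5.5,1],"translation":[0.03,0.004,0.005],"hand":0.47},{"turn":[-0.7,11,2],"translation":[0.06,0.008,0.01],"hand":0.47},{"turn":[-1,17,3.3],"translation":[0.09,0.012,0.02],"hand":0.47},{"turn":[-1.4,23,4.5],"translation":[0.12,0.016,0.03],"hand":0.47},{"turn":[-1.8,29,5.6],"translation":[0.15,0.02,0.045],"hand":0.47},{"turn":[-2.2,35,6.8],"translation":[0.18,0.024,0.058],"hand":0.47},{"turn":[-2.4,37.9,7.3],"translation":[0.191,0.026,0.0645],"hand":0.47},{"turn":[-2.4,37.9,7.3],"translation":[0.191,0.026,0.0645],"hand":0.47},{"turn":[-2.4,37.9,7.3],"translation":[0.191,0.026,0.0645],"hand":0.47}]' 30
python3 - <<'E'
from fit import *
print(rel(*bead(2)))
im=fit(np.array([.5515,.0603,.054]))
save("g_top.png",im,3,(180,140,345,260))
E
```

```text
time_s: 12.67
tcp_pos: [0.546, 0.0176, 0.1041]
tool_rot: [-3.134, -0.665, 1.488]
contact_force: [-0.4, -1.3, 1.5]
gripper_width: 0.0407
(array([0.0029, 0.0025, 0.0769]), array([-0.27, -0.12, -0.21]))
68 bead [0.5539 0.0603 0.0534] tool frame [0.0027 0.0048 0.0665] w 0.04072442291967988 [-0.4 -1.3  1.5]
```

View pics/g_top.png

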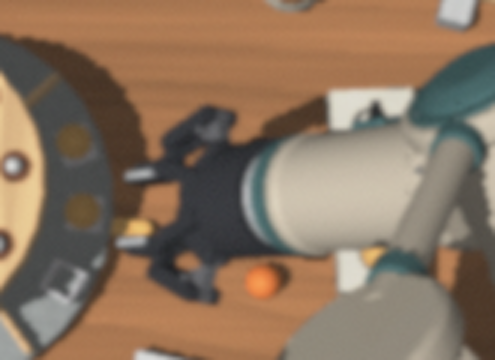

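The picture shows bead1 sitting in its pocket at (305,225). The gripper is lined up with the middle bead at (207,210), and its fingers will pass either side of it.

```bash
python3 -m handwheel '[{"turn":[0,0,0],"translation":[0.003,0.0035,0.03],"hand":0.47},{"turn":[0,0,0],"translation":[0.003,0.0035,0.055],"hand":0.47},{"turn":[0,0,0],"translation":[0.003,0.0035,0.072],"hand":0.47},{"turn":[0,0,0],"translation":[0.003,0.0035,0.077],"hand":0.47},{"turn":[0,0,0],"translation":[0.003,0.0035,0.077],"hand":0.47},{"turn":[0,0,0],"translation":[0.003,0.0035,0.077],"hand":0.4},{"turn":[0,0,0],"translation":[0.003,0.0035,0.077],"hand":0.36},{"turn":[0,0,0],"translation":[0.003,0.0035,0.077],"hand":0.25},{"turn":[0,0,0],"translation":[0.003,0.0035,0.077],"hand":0.2},{"turn":[0,0,0],"translation":[0.003,0.0035,0.077],"hand":0.2}]' 25
python3 -m handwheel '[{"turn":[0,0,0],"translation":[0,0,-0.003],"hand":0.2},{"turn":[0,0,0],"translation":[0,0,-0.006],"hand":0.2},{"turn":[0,0,0],"translation":[0,0,-0.01],"hand":0.2},{"turn":[0,0,0],"translation":[0,0,-0.01],"hand":0.2}]' 30
python3 -c "
from fit import *
s=telemetry.get_state();T=R.from_euler('xyz',s['tool_rot'])
im=fit(s['tcp_pos']+T.apply([.001,.001,-.008]))"
```

```text
time_s: 13.55
tcp_pos: [0.5551, 0.0658, 0.0474]
tool_rot: [-3.141, -0.663, 1.491]
contact_force: [-0.1, -2.6, 4.3]
gripper_width: 0.0262
time_s: 13.88
tcp_pos: [0.5549, 0.059, 0.0556]
tool_rot: [3.141, -0.663, 1.491]
contact_force: [0.5, -0.6, -0.6]
gripper_width: 0.026
71 bead [0.5569 0.0537 0.0615] tool frame [-0.0005  0.0024 -0.0078] w 0.025964012763625626 [ 0.5 -0.6 -0.6]
```

```bash
python3 -m handwheel '[{"turn":[0,0,0],"translation":[0,0,-0.03],"hand":0.2},{"turn":[0,0,0],"translation":[0,0,-0.07],"hand":0.2},{"turn":[0,0,0],"translation":[0,0,-0.1],"hand":0.2},{"turn":[0,0,0],"translation":[0,0,-0.1],"hand":0.2}]' 30
python3 -c "
from h import *
print(rel(*place(2,dz=.06,off=(0,.001))))"
```

```text
time_s: 14.27
tcp_pos: [0.5531, -0.0061, 0.138]
tool_rot: [3.13, -0.659, 1.495]
contact_force: [1.4, -0.7, 0.4]
gripper_width: 0.0258
(array([-0.1517,  0.0383, -0.0665]), array([  3.07, -37.66,  -7.38]))
```

```bash
python3 -m handwheel '[{"turn":[0.4,-5,-1],"translation":[-0.021,0.005,-0.01],"hand":0.2},{"turn":[0.8,-10.5,-2],"translation":[-0.043,0.011,-0.019],"hand":0.2},{"turn":[1.3,-16,-3],"translation":[-0.065,0.016,-0.029],"hand":0.2},{"turn":[1.7,-21.5,-4.2],"translation":[-0.087,0.022,-0.039],"hand":0.2},{"turn":[2.2,-27,-5.3],"translation":[-0.109,0.027,-0.048],"hand":0.2},{"turn":[2.7,-33,-6.5],"translation":[-0.133,0.033,-0.058],"hand":0.2},{"turn":[3.1,-37.7,-7.4],"translation":[-0.1515,0.0385,-0.0665],"hand":0.2},{"turn":[3.1,-37.7,-7.4],"translation":[-0.1515,0.0385,-0.0665],"hand":0.2},{"turn":[3.1,-37.7,-7.4],"translation":[-0.1515,0.0385,-0.0665],"hand":0.2},{"turn":[3.1,-37.7,-7.4],"translation":[-0.1515,0.0385,-0.0665],"hand":0.2}]' 30
python3 -c "
from h import *
print(rel(*place(2,off=(0,.001))))"
```

```text
time_s: 15.1
tcp_pos: [0.5778, -0.168, 0.0975]
tool_rot: [-3.14, -0.003, 1.625]
contact_force: [-0.0, -0.3, -0.5]
gripper_width: 0.0258
(array([-0.0016,  0.0005,  0.0595]), array([-0.11, -0.15,  0.02]))
```

```bash
python3 -m handwheel '[{"turn":[0,0,0],"translation":[-0.0015,0.001,0.025],"hand":0.2},{"turn":[0,0,0],"translation":[-0.0015,0.001,0.045],"hand":0.2},{"turn":[0,0,0],"translation":[-0.0015,0.001,0.058],"hand":0.2},{"turn":[0,0,0],"translation":[-0.0015,0.001,0.0595],"hand":0.2},{"turn":[0,0,0],"translation":[-0.0015,0.001,0.0595],"hand":0.2}]' 30
python3 -c "
from h import *
s=telemetry.get_state()
print(rel(*place(2,off=(0,.001))),s['contact_force'])
im,_=vision.read_camera('side');save('h_side.png',im,4,(250,130,370,250))"
```

```text
time_s: 15.52
tcp_pos: [0.578, -0.169, 0.0373]
tool_rot: [-3.138, -0.005, 1.624]
contact_force: [-0.7, 0.0, -0.7]
gripper_width: 0.0258
(array([-0.0004,  0.0003, -0.0007]), array([-0.2 , -0.27, -0.05])) [-0.68506251  0.02041163 -0.69851999]
```

View pics/h_side.png

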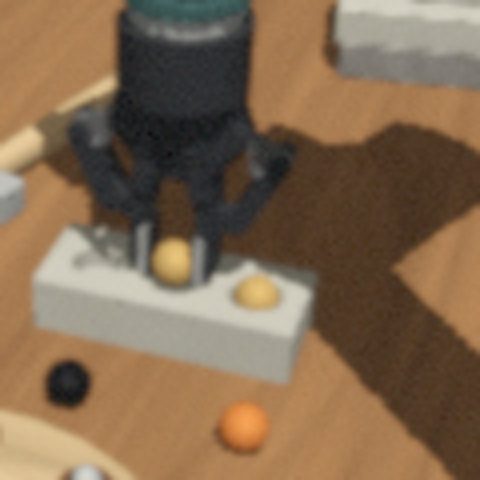

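Bead1 lies low in the end pocket at (257,293). Bead2 is over the middle pocket at (174,260), so I'm releasing it.

```bash
python3 -m handwheel '[{"turn":[0,0,0],"translation":[-0.0005,0.0005,0],"hand":0.2},{"turn":[0,0,0],"translation":[-0.0005,0.0005,0],"hand":0.35},{"turn":[0,0,0],"translation":[-0.0005,0.0005,0],"hand":0.42},{"turn":[0,0,0],"translation":[-0.0005,0.0005,0],"hand":0.46},{"turn":[0,0,0],"translation":[-0.0005,0.0005,0],"hand":0.46},{"turn":[0,0,0],"translation":[-0.0005,0.0005,-0.03],"hand":0.46},{"turn":[0,0,0],"translation":[-0.0005,0.0005,-0.07],"hand":0.46},{"turn":[0,0,0],"translation":[-0.0005,0.0005,-0.11],"hand":0.46},{"turn":[0,0,0],"translation":[-0.0005,0.0005,-0.13],"hand":0.46}]' 30
python3 -c "
from h import *
print(rel(*bead(3,back=.08)))"
```

```text
time_s: 16.32
tcp_pos: [0.5814, -0.1709, 0.173]
tool_rot: [3.137, -0.001, 1.624]
contact_force: [0.1, -1.1, 0.1]
gripper_width: 0.0392
(array([0.1964, 0.05  , 0.065 ]), array([  5.9 ,  37.71, -16.35]))
```

```bash
python3 -m handwheel '[{"turn":[0.8,5.5,-2.4],"translation":[0.03,0.007,0.005],"hand":0.5},{"turn":[1.7,11,-4.8],"translation":[0.06,0.015,0.01],"hand":0.5},{"turn":[2.5,16.5,-7.2],"translation":[0.09,0.023,0.02],"hand":0.5},{"turn":[3.4,22,-9.6],"translation":[0.12,0.03,0.03],"hand":0.5},{"turn":[4.2,27.5,-12],"translation":[0.15,0.038,0.043],"hand":0.5},{"turn":[5.1,33,-14.4],"translation":[0.18,0.046,0.056],"hand":0.5},{"turn":[5.9,37.7,-16.4],"translation":[0.1965,0.05,0.063],"hand":0.5},{"turn":[5.9,37.7,-16.4],"translation":[0.1965,0.05,0.063],"hand":0.5},{"turn":[5.9,37.7,-16.4],"translation":[0.1965,0.05,0.063],"hand":0.5}]' 30
python3 - <<'E'
from fit import *
print(rel(*bead(3)))
im=fit(np.array([.6064,.0678,.054]))
E
```

```text
time_s: 17.07
tcp_pos: [0.6207, 0.0278, 0.1087]
tool_rot: [-3.138, -0.663, 1.921]
contact_force: [-0.0, 0.4, 0.7]
gripper_width: 0.0425
(array([-0.0002,  0.0007,  0.0803]), array([-0.16,  0.  , -0.07]))
67 bead [0.6115 0.0702 0.0538] tool frame [0.0001 0.0062 0.0698] w 0.04245001533111757 [-0.   0.4  0.7]
```

```bash
python3 - <<'E'
from h import *
im,d=vision.read_camera("top")
c=vision.calibration("top");P=np.array(c["pose"])
v,u=np.mgrid[:384,:512]
X=np.stack([(u-c["cx"])/c["fx"]*d,(v-c["cy"])/c["fy"]*d,d],-1)@P[:3,:3].T+P[:3,3]
k=(np.hypot(X[...,0]-.5617,X[...,1]-.19)<.05)&(X[...,2]>.165)&(X[...,2]<.2)
r=cv2.minAreaRect(X[k][:,:2].astype(np.float32));print(k.sum(),r)
save("i_top.png",im,4,(160,150,310,270))
E
```

```text
235 ((0.5617314577102661, 0.18949198722839355), (0.059530310332775116, 0.014483128674328327), 87.86158752441406)
```

View pics/i_top.png

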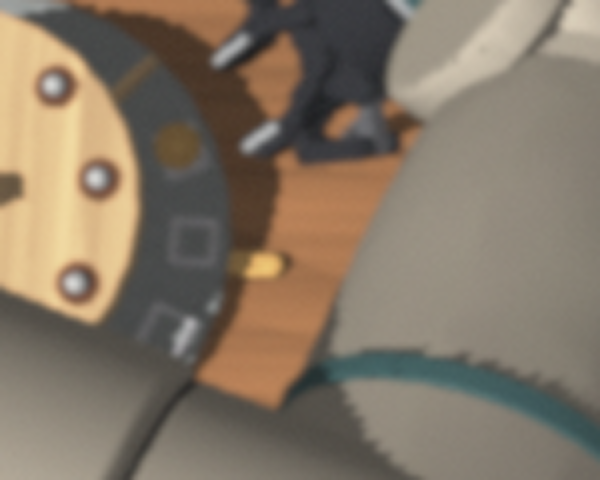

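The crop shows both emptied cups, with bead3 at (204,186). My two grasps nudged the carousel 2.4° counter-clockwise. That's well within the tolerance, and it explains the 5.5 mm shift of bead3, so I'm updating the bay angle.

```bash
sed -i 's/np.radians(-94.5)/np.radians(-92.2)/' h.py; python3 -c "
from h import *
print(rel(*bead(3)))"
```

```text
(array([-0.001 ,  0.005 ,  0.0826]), array([ 1.44,  0.15, -1.77]))
```

```bash
python3 -m handwheel '[{"turn":[1.4,0,-1.8],"translation":[-0.001,0.0045,0.03],"hand":0.5},{"turn":[1.4,0,-1.8],"translation":[-0.001,0.0045,0.055],"hand":0.5},{"turn":[1.4,0,-1.8],"translation":[-0.001,0.0045,0.075],"hand":0.5},{"turn":[1.4,0,-1.8],"translation":[-0.001,0.0045,0.081],"hand":0.5},{"turn":[1.4,0,-1.8],"translation":[-0.001,0.0045,0.081],"hand":0.5},{"turn":[1.4,0,-1.8],"translation":[-0.001,0.0045,0.081],"hand":0.42},{"turn":[1.4,0,-1.8],"translation":[-0.001,0.0045,0.081],"hand":0.36},{"turn":[1.4,0,-1.8],"translation":[-0.001,0.0045,0.081],"hand":0.25},{"turn":[1.4,0,-1.8],"translation":[-0.001,0.0045,0.081],"hand":0.2},{"turn":[1.4,0,-1.8],"translation":[-0.001,0.0045,0.081],"hand":0.2}]' 25
python3 -m handwheel '[{"turn":[0,0,0],"translation":[0,0,-0.003],"hand":0.2},{"turn":[0,0,0],"translation":[0,0,-0.006],"hand":0.2},{"turn":[0,0,0],"translation":[0,0,-0.01],"hand":0.2},{"turn":[0,0,0],"translation":[0,0,-0.01],"hand":0.2}]' 30
python3 -c "
from fit import *
s=telemetry.get_state();T=R.from_euler('xyz',s['tool_rot'])
im=fit(s['tcp_pos']+T.apply([.001,.001,-.008]))"
```

```text
time_s: 18.0
tcp_pos: [0.6098, 0.0738, 0.048]
tool_rot: [3.138, -0.659, 1.964]
contact_force: [0.9, -3.8, 6.1]
gripper_width: 0.0258
time_s: 18.33
tcp_pos: [0.6127, 0.0676, 0.0562]
tool_rot: [3.137, -0.658, 1.964]
contact_force: [-0.5, 0.3, 0.3]
gripper_width: 0.0255
66 bead [0.6157 0.0647 0.0612] tool frame [ 0.0001  0.0017 -0.0063] w 0.025526067808185532 [-0.5  0.3  0.3]
```

```bash
python3 -m handwheel '[{"turn":[0,0,0],"translation":[0,0,-0.03],"hand":0.2},{"turn":[0,0,0],"translation":[0,0,-0.07],"hand":0.2},{"turn":[0,0,0],"translation":[0,0,-0.1],"hand":0.2},{"turn":[0,0,0],"translation":[0,0,-0.1],"hand":0.2}]' 30
python3 -c "
from h import *
print(rel(*place(3,dz=.06,off=(0,.0005))))"
```

```text
time_s: 18.72
tcp_pos: [0.6394, 0.0076, 0.1392]
tool_rot: [3.127, -0.651, 1.967]
contact_force: [1.1, -0.0, 0.2]
gripper_width: 0.026
(array([-0.1496, -0.0763, -0.0633]), array([ -5.59, -37.07,  18.65]))
```

```bash
python3 -m handwheel '[{"turn":[-0.8,-5,2.5],"translation":[-0.021,-0.011,-0.009],"hand":0.2},{"turn":[-1.5,-10,5],"translation":[-0.042,-0.021,-0.018],"hand":0.2},{"turn":[-2.3,-15,7.5],"translation":[-0.062,-0.032,-0.026],"hand":0.2},{"turn":[-3,-20,10],"translation":[-0.083,-0.042,-0.035],"hand":0.2},{"turn":[-3.8,-25,12.6],"translation":[-0.104,-0.053,-0.044],"hand":0.2},{"turn":[-4.7,-31,15.6],"translation":[-0.126,-0.064,-0.053],"hand":0.2},{"turn":[-5.6,-37,18.7],"translation":[-0.1495,-0.0765,-0.0635],"hand":0.2},{"turn":[-5.6,-37,18.7],"translation":[-0.1495,-0.0765,-0.0635],"hand":0.2},{"turn":[-5.6,-37,18.7],"translation":[-0.1495,-0.0765,-0.0635],"hand":0.2},{"turn":[-5.6,-37,18.7],"translation":[-0.1495,-0.0765,-0.0635],"hand":0.2}]' 30
python3 -c "
from h import *
print(rel(*place(3,z=.0375,off=(0,.0005))))"
```

```text
time_s: 19.55
tcp_pos: [0.6285, -0.1656, 0.0977]
tool_rot: [-3.14, -0.004, 1.625]
contact_force: [-0.2, -0.2, -0.7]
gripper_width: 0.0258
(array([-0.0014,  0.0002,  0.0602]), array([-0.07, -0.24,  0.01]))
```

```bash
python3 -m handwheel '[{"turn":[0,0,0],"translation":[-0.0015,0.0005,0.025],"hand":0.2},{"turn":[0,0,0],"translation":[-0.0015,0.0005,0.045],"hand":0.2},{"turn":[0,0,0],"translation":[-0.0015,0.0005,0.058],"hand":0.2},{"turn":[0,0,0],"translation":[-0.0015,0.0005,0.06],"hand":0.2},{"turn":[0,0,0],"translation":[-0.0015,0.0005,0.06],"hand":0.2}]' 30
python3 -c "
from h import *
s=telemetry.get_state()
print(rel(*place(3,z=.0375,off=(0,.0005))),s['contact_force'])
im,_=vision.read_camera('side');save('j_side.png',im,4,(250,130,370,250))"
```

```text
time_s: 19.97
tcp_pos: [0.629, -0.1662, 0.0367]
tool_rot: [-3.139, -0.007, 1.625]
contact_force: [-1.1, 0.4, -0.3]
gripper_width: 0.0255
(array([-0.0005, -0.0003, -0.0008]), array([-0.17, -0.39,  0.03])) [-1.09613278  0.4291792  -0.33961431]
```

View pics/j_side.png

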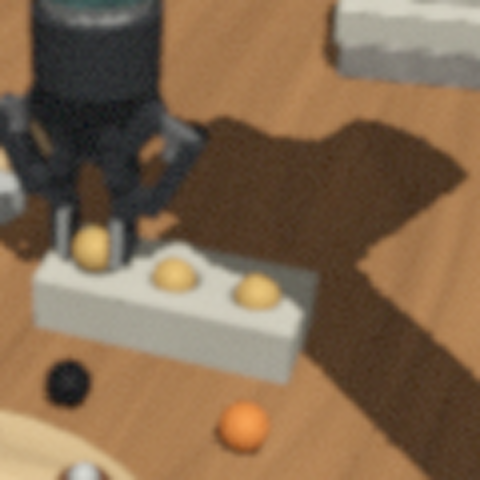

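Two beads are seated, at (174,275) and (257,292). The third is over its pocket at (94,247), so I'm releasing it and backing up.

```bash
python3 -m handwheel '[{"turn":[0,0,0],"translation":[-0.0005,0,0],"hand":0.2},{"turn":[0,0,0],"translation":[-0.0005,0,0],"hand":0.35},{"turn":[0,0,0],"translation":[-0.0005,0,0],"hand":0.42},{"turn":[0,0,0],"translation":[-0.0005,0,0],"hand":0.46},{"turn":[0,0,0],"translation":[-0.0005,0,0],"hand":0.46},{"turn":[0,0,0],"translation":[-0.0005,0,-0.03],"hand":0.46},{"turn":[0,0,0],"translation":[-0.0005,0,-0.07],"hand":0.46},{"turn":[0,0,0],"translation":[-0.0005,0,-0.11],"hand":0.46},{"turn":[0,0,0],"translation":[-0.11,0,-0.15],"hand":0.46},{"turn":[0,0,0],"translation":[-0.11,0,-0.15],"hand":0.46},{"turn":[0,0,0],"translation":[-0.11,0,-0.15],"hand":0.46},{"turn":[0,0,0],"translation":[-0.11,0,-0.15],"hand":0.46}]' 30
python3 - <<'E'
from h import *
im,d=vision.read_camera("top")
c=vision.calibration("top");P=np.array(c["pose"])
v,u=np.mgrid[:384,:512]
X=np.stack([(u-c["cx"])/c["fx"]*d,(v-c["cy"])/c["fy"]*d,d],-1)@P[:3,:3].T+P[:3,3]
k=(np.hypot(X[...,0]-.5617,X[...,1]-.19)<.05)&(X[...,2]>.165)&(X[...,2]<.2)
print("bar",cv2.minAreaRect(X[k][:,:2].astype(np.float32))[2])
for i,p in POC.items():
    m=(np.hypot(X[...,0]-p[0],X[...,1]-p[1])<.02)&(X[...,2]>.040)&(X[...,2]<.08);q=X[m];print(i,p,m.sum(),q.mean(0).round(4) if len(q) else "",q[:,2].max() if len(q) else "")
s,_=vision.read_camera("side")
save("k.png",np.hstack([cv2.resize(im[110:300,100:370],(400,281)),cv2.resize(s[130:320,170:440],(400,281))]))
print(telemetry.get_state()["contact_force"])
E
```

```text
time_s: 21.02
tcp_pos: [0.6371, -0.2847, 0.1897]
tool_rot: [3.138, 0.002, 1.621]
contact_force: [0.4, -0.4, 0.9]
gripper_width: 0.0393
bar 88.78498077392578
1 (0.5295, -0.172) 94 [ 0.5279 -0.1704  0.0449] 0.05070566906257279
2 (0.5793, -0.1693) 83 [ 0.579  -0.1668  0.0451] 0.05067871172481542
3 (0.6292, -0.1667) 91 [ 0.6286 -0.1657  0.045 ] 0.05141999472249914
[-0.62096583  0.38539902  0.48027085]
```

View pics/k.png

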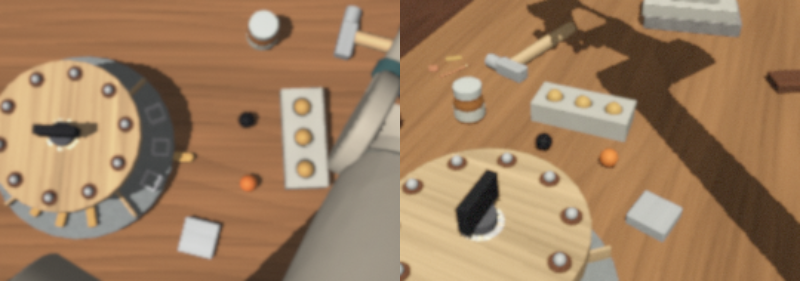

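Both views show a bead seated in each of the three pockets, three empty cups by the pointer, and the hammer, jar and block undisturbed. The bay is about 3.5° off the pointer and the arm is clear, so I'm handing in.

```bash
python3 -c "
from h import *
print(robot.finish_job())"
```

```text
the job is handed in; nothing more can be done
None
```

I turned the carousel about 64° clockwise by its knob, then moved the three beads one at a time into the three pockets of the brick. The job was handed in after about 21 s on the robot's clock; handing in gave no verdict.

**Last checks:**
- **Beads:** both camera views show one bead in each pocket. Depth readings put their tops level at about 51 mm, about 3 mm above the 48 mm expected and within the depth noise. They lie about 1–2.5 mm from the measured pocket centres, against a limit of 4 mm.
- **Bystanders:** the hammer, jar, block and the black and orange look-alikes look untouched. I judged this from the pictures and did not measure it.
- **Robot:** the arm stood clear of everything, with contact force under 1 N.

**What went off plan:** gripping the beads nudged the freely turning carousel about 3° counter-clockwise. The bay ended about 3.5° (0.06 rad) from the pointer, within the 0.2 rad limit. I left it there, and re-measured the bay's angle before the third grasp to allow for the shift.

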